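# Open the spring-catch gate of the can rack

## Task

Let the two sealed cans roll down the rack to the end stop: with one fingertip press the yellow spring catch down and keep it down while the other fingertip pushes the black tab of the gate bolt towards the front of the rack, away from the cans, until the bolt is fully drawn against its stop. Then take the hand away so that the catch springs up and locks the bolt open. Only push with the fingers: do not pinch or lift anything, do not touch the cans, and leave the date stamp, lid stack and oil can where they stand.

Things in the scene. Friction and masses are not known exactly. Their poses are not given: they have to be found in the camera images.
- can_rack: Bare-metal gravity can rack, fixed; 118 mm wide, 325 mm long; cans lie crosswise in its sloping trough and reach 115 mm up. Origin on the table under the bolt line, on the trough's centreline: +y runs down the slope, z up, -x is the rack's front, the robot's side, where the lock stands. The trough's front wall is at x = -59 mm (top edge 85 mm up). The bolt runs along x at y = 0.
- lock_plate (a point): Centre of the top of the steel plate that carries bolt and catch, 58 mm above the table, axes as the rack's; 125 mm along x, 118 mm along y. The bolt's guide rails stand on it, 72 mm above the table, the bolt bar's top is at 76 mm; the only taller parts are the tab, the catch, its pin lugs and a bush at the wall.
- bolt_tab (a point): Centre of the black upright finger tab on the bolt, 104 mm above the table, axes as the rack's; at rack x = -122, y = 0 mm when home. It is 34 mm wide (y), 8 mm thick (x), from 92 to 116 mm high, on a stem 16 mm wide. Push its face towards the cans (+x side), in direction -x. On that side 38 mm are free for a finger (down to 78 mm high), then comes the catch's nose arm.
- gate_bolt (a joint): Travel of the notched gate bolt, m: 0 = home (sticks 28 mm into the trough and blocks the cans), 0.036 = fully drawn, against its stop, towards rack -x. It slides with about 1.5 N of friction, but only while the catch is held down: it has a notch every 12 mm, and the catch drops into the next one (2 mm of play either way) if let go. Held down, it can be drawn in one push.
- catch_pad (a point): Centre of the top face of the catch's yellow thumb pad, 74 mm long (rack x = -165 to -91 mm), 30 mm wide, at rack y = -61 mm. At rest it is 93 mm above the table and tilts, outer edge (-y) up, by 0.26 rad; fully down it is level, at a stop, 86 mm above the table. A finger can slide along it while holding it down. The point turns with the catch.
- catch_pin (a point): Middle of the pin on which the catch rocks, parallel to the bolt, at rack y = -34 mm, 84 mm above the table; its hub and lugs reach 91 mm. Pressing the pad on one side lifts the catch's steel nose (at rack x = -74, y = 0 mm, arm 12 mm wide, up to 92 mm high when lifted) out of the bolt's notch.
- gate_catch (a joint): Angle of the spring catch, rad: 0 = sprung up (nose in a notch, bolt locked), 0.26 = pad fully down. The bolt is free beyond about 0.17. Pressing takes about 3 N at first, 7 N fully down.
- sealed_can_1_mid (a point): Centre of the lower cream-coloured sealed can (71 mm diameter, 107 mm long, 0.38 kg), lying crosswise in the rack against the bolt; once free it rolls to the end stop, where its centre is at rack y = +123 mm.
- sealed_can_2_mid (a point): Centre of the second, equal can, behind the first; it ends at rack y = +52 mm, against the first can.
- date_stamp: Date stamp with a wooden knob, 47 x 53 x 86 mm, standing to the left of the lock; origin at its underside. To be left alone.
- lid_stack_1: Stack of can lids, 73 mm diameter, 86 mm tall, standing to the right of the lock; origin at its underside. To be left alone.
- oil_can: Small orange oil can with spout, 62 x 80 x 152 mm, at the left; origin at its underside. To be left alone.

How it is judged:
By the outcome, as a careful person would: the job done as asked, in the order asked, and still so for the second after the job is handed in, with the robot touching nothing.
It also fails if it takes over 40 s, if anything falls off the work surface, if the arm or the gripper's body presses on something with over 40 N, if the wrist force passes 120 N, or if a joint passes its speed limit or range.

## Robot

A 6-joint arm with a two-finger parallel gripper is mounted at the origin on a cart in front of the work surface, level with it; the furniture and walls round the work are solid. World frame = base frame: x ahead of the robot, y to its left, z up, the work surface at z = 0. Lengths are in m, angles in rad, forces in N, time in s.
With the tool pointing down it reaches from about 0.425 to 0.95 m from the base axis. Payload 3.5 kg.
Tool frame: the origin (TCP) lies midway between the tips of the shut fingers; the grasp point (between the pads) lies 19 mm behind it; z points along the fingers, x is the direction in which the jaws open and shut, and the axes are right-handed (so a half turn about z gives the same grasp; the last joint's range is limited). The gripper opens to 85 mm and grips with 20 to 120 N. Pads are 22 mm wide; open, the fingers measure 114 mm over their backs; the gripper's body (76 mm by 85 mm) begins 54 mm behind the grasp point. The pads swing forward as they close: fully open they stand 13 mm farther back than shut.
Start: joints at [-1.33, 0.286, 1.577, -0, 1.279, -0.15], TCP at [0.257, -0.624, 0.231] pointing down, gripper open.
Joint ranges: [-2.77, 2.77], [-0.9, 2.22], [0.21, 2.48], [-1.53, 4.67], [0.24, 2.81], [-2.84, 2.84]. Speed limits (rad/s): [2.79, 2.79, 3.14, 3.14, 3.14, 3.14].

## Interface

Orientations are given as a unit quaternion [x, y, z, w].
In Python, from plant import readout, optics, ctrl gives the robot as it stands. The module is installed in compiled form; this text tells all that it offers.
- The arm moves only by the shell command python3 -m crank 'ROWS' [OPENING] [FORCE]. ROWS is text: rows parted by semicolons, each of 6 numbers parted by spaces: the shift along the tool's x, y, z in mm, then the turn, a rotation vector about the tool's x, y, z in rad. In form: dx dy dz ax ay az; .... A call has 1 to 5 rows; each row shifts and turns the commanded pose from where the row before left it, along the tool's axes as they then stand; what a row does not reach is not made up. A row lasts 1/8 s, in which the tool goes at most 62.5 mm and 10.7 degrees, less where a joint would pass 70% of its speed; a pose out of reach is approached as far as the arm can. A call is refused whole if a number of a shift passes 62.5 or a number of a turn 0.188, either way. A call with a gripper value outside its range is refused whole. OPENING is the opening, from -1 (shut) to 1 (fully open), set as the call begins (- or left out, the last holds). The fingers move at their own pace and stop on an object; FORCE is the grip in N (left out, the last holds). Time passes only in rows, so rows that do not move let the fingers close. It gives the time, the measured TCP pose, the force and the opening at its end, in the units of the state.
- readout.get_state(): the state, without advancing time (a new reading comes with each control period).
- optics.read_camera(name): name is "scene" or "top"; returns the picture (480x640x3 uint8, red, green, blue); there is no depth.
- optics.calibration(name): a dict with "mtx" (3x3 intrinsics, pixels), "rvec" (rotation vector, rad) and "tvec" (3), from world to camera coordinates, as OpenCV has them. Camera axes: x right, y down, z forward; pixel columns grow to the right and rows downward; lengths in m; the calibration is good to about 2 mm. A picture is of the moment at which its call begins. calibration takes no time and is no camera call.
- ctrl.sign_off(): hands the job in, once; it reports no verdict.
Trained networks look in the newest picture that a camera, given by its name, has taken for a name from the list of things; names that differ only in an ending like _2 or _b are one class to them, and where a whole thing is asked for, a point or a joint stands for the part that bears it (a point fixed in the world has none). Each returns a list of dicts, best first, with "p" (0 to 1); they miss things now and then, are a little off and sometimes report something else, mostly with a low value. They report only what shows in the picture. A call takes as long as a camera call.
- optics.recognise(camera, thing): "xy" ([column, row] as shares, 0 to 1, of the picture: columns of its width, rows of its height, amid what is visible of it).
The state is a dict: "time": time; "qpos": joint angles; "dq": joint speeds; "joint_efforts": joint torques, N m; "eef_pos": TCP position; "tcp_rot": TCP orientation; "contact_force": force on the tool from outside, world axes, zero at the start; "wrist_torque": the same for the moment, N m; "opening": opening from 0.0 (shut) to 1.0 (fully open).
Only numpy, scipy, OpenCV 4.12 (cv2) and the standard library are available. Lean on these libraries where they do the work, as an engineer would, in place of code of your own. Each camera call takes 0.05 s, during which the arm holds its last target.

## Working session

There is one attempt and no reset: what is moved stays moved. The work goes in short steps, Python scripts to look and compute and a shell command to move; the robot and the scene stay as the last step left them, time stands still between calls to the robot, and variables do not carry over. Pictures are saved under pics/ and viewed, and the job is handed in when it is done.

```bash
mkdir -p pics; python3 - <<'E'
from plant import readout, optics, ctrl
import cv2
print(readout.get_state())
for n in("scene","top"):
    im=optics.read_camera(n); cv2.imwrite(f"pics/{n}0.png",im[:,:,::-1]); print(n,optics.calibration(n))
E
```

```text
{'time': 0.0, 'qpos': array([-1.32999285e+00,  2.87156003e-01,  1.57817448e+00,  2.47809652e-05,
        1.27859256e+00, -1.49950422e-01]), 'dq': array([-0.00036067,  0.00011243, -0.00141195,  0.00160592,  0.00119703,
        0.0007539 ]), 'joint_efforts': array([ 2.17849898e-03, -4.05979514e+01, -2.92625248e+01, -9.05937213e-05,
        5.81651213e-03, -1.86434654e-06]), 'eef_pos': array([ 0.25700411, -0.62345229,  0.22995498]), 'tcp_rot': array([ 8.30926319e-01, -5.56381249e-01, -8.52484700e-04, -7.94411854e-04]), 'contact_force': array([-0.07086404,  0.98395931,  0.42537369]), 'wrist_torque': array([0.01449142, 0.03646389, 0.00430476]), 'opening': 0.9993884760283053}
scene {'mtx': array([[528.10143158,   0.        , 321.22037976],
       [  0.        , 528.10143158, 240.24928841],
       [  0.        ,   0.        ,   1.        ]]), 'rvec': array([ 1.15779619, -2.34843169,  0.96249228]), 'tvec': array([0.3995707 , 0.33791227, 0.64977394])}
top {'mtx': array([[605.73245657,   0.        , 319.5278914 ],
       [  0.        , 605.73245657, 233.80870442],
       [  0.        ,   0.        ,   1.        ]]), 'rvec': array([ 2.10507398, -2.12329774,  0.22174579]), 'tvec': array([0.08241333, 0.54707192, 0.94937426])}
```

View pics/scene0.png

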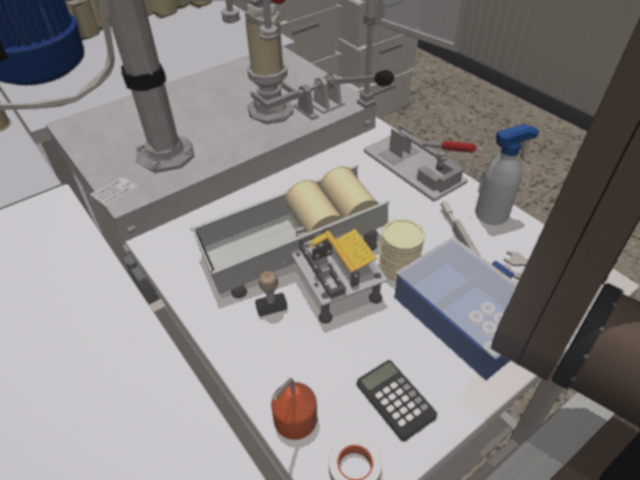

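View pics/top0.png

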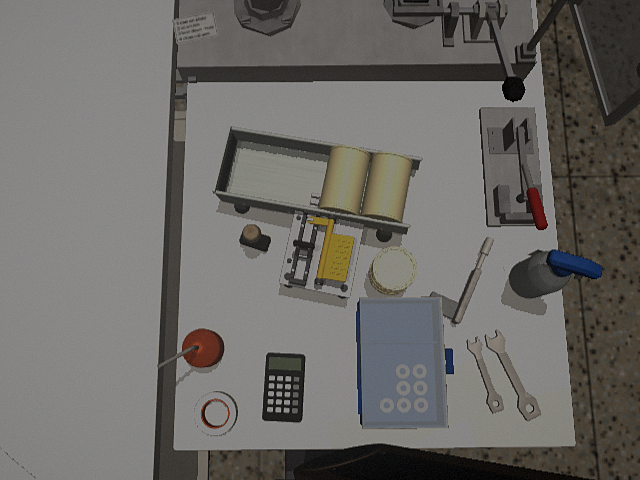

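The top view shows the rack at cols 215–420, rows 128–235, with the lock plate around (320,255). The yellow pad is at (340,258), the black tab near (302,250), the stamp at (255,238) and the lids at (392,270). I'll zoom in next.

```bash
python3 - <<'E'
import cv2
from plant import optics
a=cv2.imread("pics/top0.png")[120:310,205:430]; cv2.imwrite("pics/topz.png",cv2.resize(a,None,fx=3.5,fy=3.0,interpolation=cv2.INTER_CUBIC))
a=cv2.imread("pics/scene0.png")[155:330,185:435]; cv2.imwrite("pics/scz.png",cv2.resize(a,None,fx=3.2,fy=3.2,interpolation=cv2.INTER_CUBIC))
for c,im in(("top",(640,480)),("scene",(640,480))):
  for t in("bolt_tab","catch_pad","can_rack","lock_plate","catch_pin","sealed_can_1_mid","date_stamp","lid_stack_1"):
    r=optics.recognise(c,t); print(c,t,[( round(q["xy"][0]*640,1),round(q["xy"][1]*480,1),round(q["p"],2)) for q in r[:3]])
E
```

```text
top bolt_tab []
top catch_pad [(331.3, 254.3, 0.83)]
top can_rack [(301.6, 200.8, 0.7), (387.5, 185.5, 0.22)]
top lock_plate [(299.6, 197.9, 0.9)]
top catch_pin [(302.9, 203.2, 0.67)]
top sealed_can_1_mid [(345.0, 178.6, 0.67)]
top date_stamp [(252.8, 238.0, 0.9), (335.0, 254.7, 0.18)]
top lid_stack_1 [(308.4, 238.3, 0.73), (392.1, 270.8, 0.6)]
scene bolt_tab [(320.0, 255.4, 0.7)]
scene catch_pad [(349.3, 246.5, 0.75)]
scene can_rack [(294.7, 249.1, 0.83)]
scene lock_plate [(292.6, 251.5, 0.77)]
scene catch_pin [(293.8, 250.2, 0.85), (291.1, 410.5, 0.42)]
scene sealed_can_1_mid [(310.2, 208.0, 0.7)]
scene date_stamp [(272.1, 297.2, 0.74)]
scene lid_stack_1 [(402.2, 246.9, 0.62)]
```

View pics/topz.png

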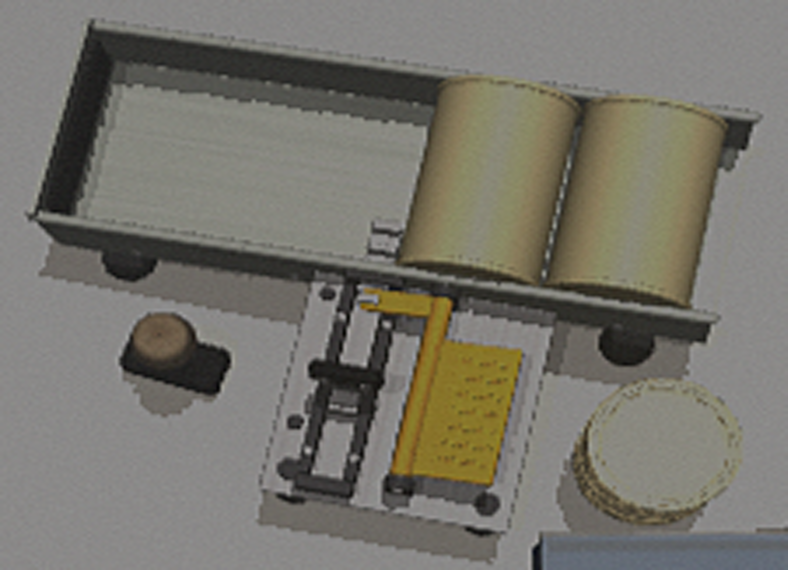

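View pics/scz.png

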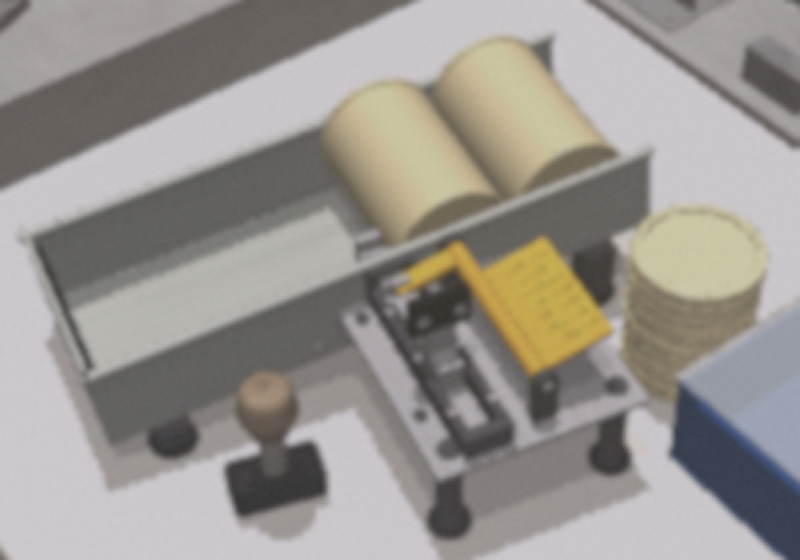

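```bash
cat > h.py <<'E'
import numpy as np,cv2
from plant import optics
C={n:optics.calibration(n) for n in("top","scene")}
def proj(n,P):
    c=C[n]; return cv2.projectPoints(np.float64(P).reshape(-1,1,3),c["rvec"],c["tvec"],c["mtx"],None)[0].reshape(-1,2)
def r2w(p,P):
    P=np.atleast_2d(P).astype(float); c,s=np.cos(p[2]),np.sin(p[2])
    return np.c_[p[0]+c*P[:,0]-s*P[:,1],p[1]+s*P[:,0]+c*P[:,1],P[:,2]]
E
cat > fit.py <<'E'
from h import *
from scipy.optimize import least_squares
T=lambda u,v:(205+u/3.5,120+v/3.0)
S=lambda u,v:(185+u/3.2,155+v/3.2)
obs=[("top",[-.091,-.0755,.097],T(522,347)),("top",[-.165,-.0755,.097],T(492,486)),
("scene",[-.091,-.0755,.097],S(545,238)),("scene",[-.165,-.0755,.097],S(612,328)),
("top",[-.122,0,.116],T(345,370)),("scene",[-.118,0,.104],S(437,303)),
("top",[-.059,.161,.085],T(38,215)),("top",[-.059,-.164,.085],T(718,320)),("scene",[-.059,-.164,.085],S(650,152)),("scene",[-.059,.161,.085],S(92,375))]
f=lambda p:np.concatenate([proj(n,r2w(p,P))[0]-uv for n,P,uv in obs])
r=least_squares(f,[.6,0,0],loss="soft_l1")
print(r.x); print(f(r.x).reshape(-1,2).round(1))
E
python3 fit.py
```

```text
[ 0.63997531  0.08043311 -0.18678977]
[[-0.2 -0.4]
 [ 0.5 -1.3]
 [-0.7 -1.3]
 [ 1.3 -0.4]
 [-0.1  0.2]
 [-0.4  1. ]
 [-1.8  1. ]
 [ 0.6  0.5]
 [ 1.4  3.5]
 [-0.6 -3.5]]
```

```bash
cat > nav.py <<'E'
from h import *
import sys
from scipy.spatial.transform import Rotation as R
from plant import readout
p=np.array([0.63997531,0.08043311,-0.18678977])
s=readout.get_state(); q=R.from_quat(s["tcp_rot"]); M=q.as_matrix()
print("t",round(s["time"],2),"tcp",s["eef_pos"].round(4),"F",s["contact_force"].round(2),"tq",s["wrist_torque"].round(2),"open",round(s["opening"],3),"q",s["qpos"].round(2))
c,sn=np.cos(p[2]),np.sin(p[2]); Rr=np.array([[c,-sn,0],[sn,c,0],[0,0,1]])
print("tcp in rack mm",(Rr.T@(s["eef_pos"]-np.r_[p[:2],0])*1e3).round(1)," F rack",(Rr.T@s["contact_force"]).round(2))
print("tool x in rack",(Rr.T@M)[:,0].round(3),"y",(Rr.T@M)[:,1].round(3),"z",(Rr.T@M)[:,2].round(3))
for sg in(1,-1):
    T=np.c_[Rr[:,1]*sg,Rr[:,0]*sg,[0,0,-1]]
    print("turn to",sg,R.from_matrix(M.T@T).as_rotvec().round(3))
if len(sys.argv)>3:
    t=np.array([float(a) for a in sys.argv[1:4]])/1e3
    w=r2w(p,t)[0]; print("world",w.round(3),"shift tool mm",(M.T@(w-s["eef_pos"])*1e3).round(1))
E
python3 nav.py -99 -31 300
python3 - <<'E'
import sys; sys.path.insert(0,'.')
from h import *
# bottle top: ray at z .2
for nm,uv,z in(("bottlehead",(575,265),.18),("lids",(392,270),.086),("stamp",(251,233),.086),("calc",(285,390),.01),("toggle",(540,215),.05)):
    c=C["top"];Rm=cv2.Rodrigues(c["rvec"])[0];o=-Rm.T@c["tvec"];d=Rm.T@np.linalg.inv(c["mtx"])@np.r_[uv,1];print(nm,(o+d*(z-o[2])/d[2]).round(3))
E
```

```text
t 0.9 tcp [ 0.2572 -0.6241  0.2313] F [-0.45  0.98  0.8 ] tq [ 0.02 -0.    0.06] open 1.0 q [-1.33  0.29  1.58 -0.    1.28 -0.15]
tcp in rack mm [-245.3 -763.4  231.3]  F rack [-0.62  0.88  0.8 ]
tool x in rack [ 0.546 -0.838  0.   ] y [-0.838 -0.546  0.   ] z [ 0. -0. -1.]
turn to 1 [ 0.     0.    -2.564]
turn to -1 [ 0.    -0.     0.578]
world [0.537 0.068 0.3  ] shift tool mm [-533.7 -522.5  -68.7]
bottlehead [ 0.473 -0.289  0.18 ]
lids [ 0.482 -0.037  0.086]
stamp [0.544 0.188 0.086]
calc [0.295 0.137 0.01 ]
toggle [ 0.578 -0.294  0.05 ]
```

```bash
python3 -m crank '0 0 -50 0 0 0;0 0 -50 0 0 0;-20 -20 -30 0 0 0;-40 -39 0 0 0 0;-40 -39 0 0 0 0' 0.15
python3 -m crank '-40 -39 0 0 0 0;-40 -39 0 0 0 0;-40 -39 0 0 0 0;-40 -39 0 0 0 0;-40 -39 0 0 0 0'; python3 nav.py -99 -31 250
```

```text
time: 1.52
eef_pos: [0.31, -0.4932, 0.3621]
tcp_rot: [0.831, -0.557, 0.001, 0.0]
contact_force: [1.3, 0.1, 0.1]
opening: 0.573
time: 2.15
eef_pos: [0.4141, -0.2334, 0.3616]
tcp_rot: [0.831, -0.557, 0.001, -0.0]
contact_force: [0.4, 0.3, -0.9]
opening: 0.573
t 2.15 tcp [ 0.4141 -0.2334  0.3616] F [ 0.39  0.25 -0.92] tq [-0.06 -0.07  0.01] open 0.573 q [-0.73 -0.24  1.88  0.    1.5   0.45]
tcp in rack mm [-163.7 -350.3  361.6]  F rack [ 0.34  0.32 -0.92]
tool x in rack [ 0.546 -0.838  0.001] y [-0.838 -0.546 -0.001] z [ 0.001 -0.    -1.   ]
turn to 1 [ 1.000e-03 -1.000e-03 -2.564e+00]
turn to -1 [-0.001 -0.001  0.577]
world [0.537 0.068 0.25 ] shift tool mm [-232.4 -228.3  111.6]
```

```bash
python3 -m crank '-42 -41 0 0 0 0;-42 -41 0 0 0 0;-42 -41 0 0 0 0;-42 -41 0 0 0 0;-42 -41 0 0 0 0'
python3 -m crank '-22 -23 0 0 0 0;0 0 0 0 0 0.145;0 0 0 0 0 0.145;0 0 0 0 0 0.145;0 0 0 0 0 0.142'; python3 nav.py -99 -31 250
```

```text
time: 2.78
eef_pos: [0.5238, 0.0391, 0.3617]
tcp_rot: [0.831, -0.556, 0.001, -0.0]
contact_force: [0.8, -0.9, -0.0]
opening: 0.575
time: 3.4
eef_pos: [0.5362, 0.0664, 0.3614]
tcp_rot: [-0.637, 0.771, -0.0, 0.0]
contact_force: [0.5, 0.2, -0.2]
opening: 0.576
t 3.4 tcp [0.5362 0.0664 0.3614] F [ 0.46  0.24 -0.22] tq [-0.02 -0.02 -0.01] open 0.576 q [-0.06 -0.09  1.74  0.    1.48  1.7 ]
tcp in rack mm [-99.4 -33.1 361.4]  F rack [ 0.41  0.32 -0.22]
tool x in rack [-0.004 -1.    -0.   ] y [-1.     0.004 -0.   ] z [ 0.  0. -1.]
turn to 1 [0.    0.    3.138]
turn to -1 [-0.     0.    -0.004]
world [0.537 0.068 0.25 ] shift tool mm [ -2.1  -0.3 111.4]
```

```bash
python3 -m crank '-2 0 50 0 0 0;0 0 60 0 0 0;0 0 60 0 0 0;0 0 60 0 0 0;0 0 0 0 0 0';python3 nav.py -99 -31 120
python3 - <<'E'
from h import *
for n in("scene","top"):
    im=optics.read_camera(n)[:,:,::-1].copy(); cv2.imwrite(f"pics/{n}1.png",im)
    a=im[155:330,230:430] if n=="scene" else im[170:310,240:430]
    cv2.imwrite(f"pics/{n}1z.png",cv2.resize(a,None,fx=3.4,fy=3.4,interpolation=cv2.INTER_CUBIC))
E
```

```text
time: 4.03
eef_pos: [0.5323, 0.0685, 0.126]
tcp_rot: [-0.638, 0.77, 0.004, -0.004]
contact_force: [-0.5, -0.1, 0.4]
opening: 0.575
t 4.03 tcp [0.5323 0.0685 0.126 ] F [-0.49 -0.08  0.38] tq [0.02 0.01 0.  ] open 0.575 q [-0.06  0.1   1.99 -0.    1.06  1.7 ]
tcp in rack mm [-103.6  -31.8  126. ]  F rack [-0.46 -0.17  0.38]
tool x in rack [ 0.001 -1.     0.002] y [-1.    -0.001  0.012] z [-0.012 -0.002 -1.   ]
turn to 1 [ 2.000e-03  1.900e-02 -3.141e+00]
turn to -1 [ 0.012 -0.002  0.001]
world [0.537 0.068 0.12 ] shift tool mm [-0.8 -4.6  6. ]
```

View pics/scene1z.png

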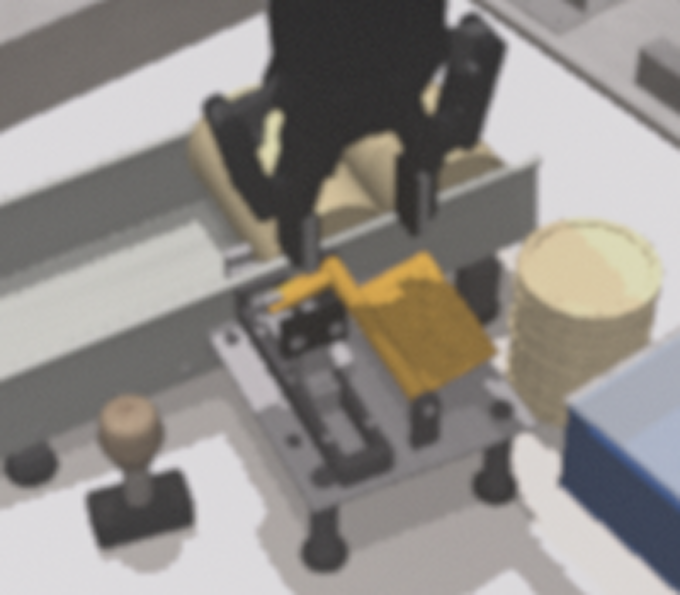

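View pics/top1z.png

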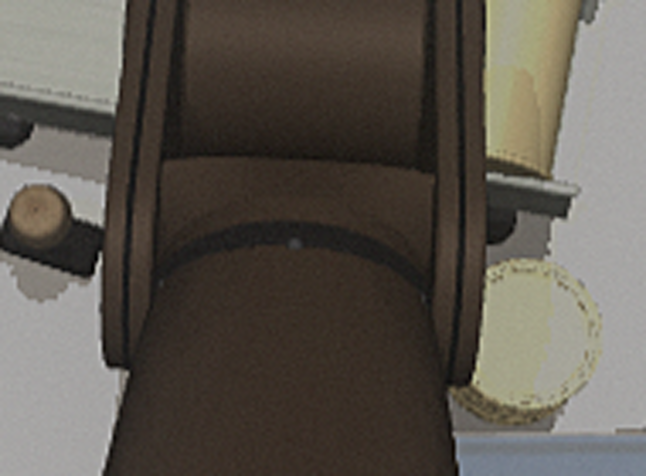

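```bash
python3 nav.py -99 -31 120; python3 - <<'E'
from h import *
p=np.array([0.63997531,0.08043311,-0.18678977])
for z in (.126,.130,.134,.138):
  print(z,((proj("scene",r2w(p,[[-.111,.001,z],[-.089,.001,z],[-.111,-.063,z],[-.089,-.063,z]]))-[230,155])*3.4).round(0).tolist())
E
```

```text
t 4.12 tcp [0.5376 0.0682 0.1329] F [0.02 0.47 1.42] tq [ 0.   -0.07 -0.01] open 0.577 q [-0.06  0.1   1.99  0.    1.06  1.7 ]
tcp in rack mm [-98.4 -31.1 132.9]  F rack [-0.07  0.46  1.42]
tool x in rack [ 0.001 -1.    -0.   ] y [-1.    -0.001 -0.002] z [ 0.002  0.    -1.   ]
turn to 1 [-0.000e+00 -3.000e-03 -3.141e+00]
turn to -1 [-0.002  0.     0.001]
world [0.537 0.068 0.12 ] shift tool mm [-0.1  0.7 12.9]
0.126 [[300.0, 283.0], [279.0, 253.0], [423.0, 239.0], [401.0, 210.0]]
0.13 [[300.0, 277.0], [279.0, 247.0], [423.0, 232.0], [401.0, 204.0]]
0.134 [[300.0, 270.0], [279.0, 241.0], [424.0, 226.0], [401.0, 198.0]]
0.138 [[300.0, 264.0], [279.0, 234.0], [424.0, 220.0], [401.0, 191.0]]
```

```bash
python3 -m crank '0 1 20 0 0 0;0 0 10 0 0 0;0 0 0 0 0 0;0 0 0 0 0 0';python3 nav.py -99 -31 90
python3 - <<'E'
from h import *
for n in("scene",):
    im=optics.read_camera(n)[:,:,::-1].copy(); cv2.imwrite(f"pics/{n}2.png",im)
    a=im[195:305,270:400]
    cv2.imwrite(f"pics/{n}2z.png",cv2.resize(a,None,fx=5,fy=5,interpolation=cv2.INTER_CUBIC))
E
```

```text
time: 4.62
eef_pos: [0.5367, 0.0684, 0.1029]
tcp_rot: [-0.638, 0.77, -0.001, 0.001]
contact_force: [-0.2, 0.5, 0.5]
opening: 0.574
t 4.62 tcp [0.5367 0.0684 0.1029] F [-0.2   0.46  0.52] tq [0.01 0.01 0.02] open 0.574 q [-0.06  0.14  2.01  0.    1.    1.7 ]
tcp in rack mm [-99.3 -31.  102.9]  F rack [-0.28  0.41  0.52]
tool x in rack [ 0.001 -1.    -0.   ] y [-1.    -0.001 -0.003] z [ 0.003  0.    -1.   ]
turn to 1 [-1.000e-03 -4.000e-03 -3.141e+00]
turn to -1 [-0.003  0.     0.001]
world [0.537 0.068 0.09 ] shift tool mm [-0.  -0.2 12.9]
```

View pics/scene2z.png

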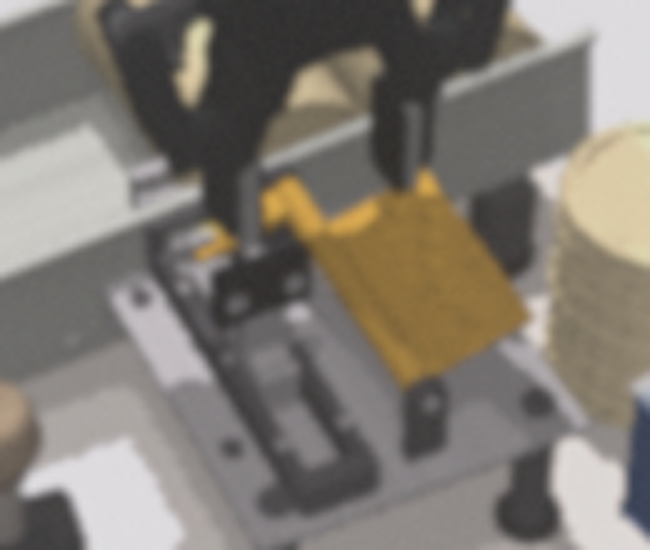

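Finger B stands just behind the tab (about (250,215) in the crop), between the tab and the nose arm. Finger A is above the pad's far part at (410,185). No contact so far, so I'm pressing down now.

```bash
python3 -m crank '0 0 5 0 0 0;0 0 3 0 0 0;0 0 0 0 0 0';python3 -m crank '0 0 3 0 0 0;0 0 0 0 0 0';python3 -m crank '0 0 3 0 0 0;0 0 0 0 0 0';python3 nav.py -99 -31 86
```

```text
time: 5.05
eef_pos: [0.5352, 0.0684, 0.0928]
tcp_rot: [-0.638, 0.77, 0.0, -0.0]
contact_force: [0.4, -0.3, -0.2]
opening: 0.573
time: 5.3
eef_pos: [0.5359, 0.0684, 0.0907]
tcp_rot: [-0.638, 0.77, -0.0, 0.0]
contact_force: [-0.7, -0.4, 1.7]
opening: 0.572
time: 5.55
eef_pos: [0.536, 0.068, 0.0878]
tcp_rot: [-0.638, 0.77, -0.001, 0.0]
contact_force: [-1.1, -1.4, 5.4]
opening: 0.575
t 5.55 tcp [0.536  0.068  0.0878] F [-1.06 -1.41  5.4 ] tq [-0.48  0.18 -0.05] open 0.575 q [-0.06  0.16  2.01 -0.    0.97  1.7 ]
tcp in rack mm [-99.8 -31.5  87.8]  F rack [-0.78 -1.58  5.4 ]
tool x in rack [ 0.001 -1.     0.001] y [-1.    -0.001 -0.001] z [ 0.001 -0.001 -1.   ]
turn to 1 [ 1.000e-03 -2.000e-03 -3.141e+00]
turn to -1 [-0.001 -0.001  0.001]
world [0.537 0.068 0.086] shift tool mm [-0.5 -0.8  1.8]
```

```bash
python3 -m crank '0 0 2 0 0 0;0 0 0 0 0 0';python3 -m crank '0 0 2 0 0 0;0 0 0 0 0 0';python3 -m crank '0 0 1 0 0 0;0 0 0 0 0 0';python3 nav.py -99 -31 86
```

```text
time: 5.8
eef_pos: [0.536, 0.0678, 0.0859]
tcp_rot: [-0.638, 0.77, -0.001, -0.0]
contact_force: [-1.7, -3.4, 5.3]
opening: 0.574
time: 6.05
eef_pos: [0.536, 0.0676, 0.0841]
tcp_rot: [-0.639, 0.77, -0.001, -0.0]
contact_force: [-2.4, -3.4, 6.9]
opening: 0.576
time: 6.3
eef_pos: [0.536, 0.0675, 0.0833]
tcp_rot: [-0.639, 0.77, -0.001, -0.001]
contact_force: [-2.2, -3.6, 7.9]
opening: 0.579
t 6.3 tcp [0.536  0.0675 0.0833] F [-2.17 -3.62  7.91] tq [-0.86  0.5  -0.04] open 0.579 q [-0.06  0.17  2.01 -0.    0.96  1.7 ]
tcp in rack mm [-99.8 -32.1  83.3]  F rack [-1.47 -3.96  7.91]
tool x in rack [ 0.001 -1.     0.002] y [-1.    -0.001 -0.001] z [ 0.001 -0.002 -1.   ]
turn to 1 [ 3.00e-03 -1.00e-03 -3.14e+00]
turn to -1 [-0.001 -0.002  0.001]
world [0.537 0.068 0.086] shift tool mm [-1.1 -0.8 -2.7]
```

```bash
python3 -m crank '0 0 1.5 0 0 0;0 0 0 0 0 0';python3 -m crank '0 0 1.5 0 0 0;0 0 0 0 0 0';python3 nav.py -99 -31 86
python3 - <<'E'
from h import *
for n in("scene",):
    im=optics.read_camera(n)[:,:,::-1].copy(); cv2.imwrite(f"pics/{n}3.png",im)
    a=im[195:305,270:400]
    cv2.imwrite(f"pics/{n}3z.png",cv2.resize(a,None,fx=5,fy=5,interpolation=cv2.INTER_CUBIC))
E
```

```text
time: 6.55
eef_pos: [0.536, 0.0674, 0.0827]
tcp_rot: [-0.639, 0.77, -0.001, -0.001]
contact_force: [-4.8, -3.3, 11.9]
opening: 0.576
time: 6.8
eef_pos: [0.5361, 0.0674, 0.0825]
tcp_rot: [-0.639, 0.77, -0.001, -0.001]
contact_force: [-7.5, -2.6, 18.3]
opening: 0.576
t 6.8 tcp [0.5361 0.0674 0.0825] F [-7.54 -2.65 18.27] tq [-1.11  1.39 -0.21] open 0.576 q [-0.06  0.17  2.01 -0.    0.96  1.7 ]
tcp in rack mm [-99.7 -32.1  82.5]  F rack [-6.92 -4.   18.27]
tool x in rack [ 0.001 -1.     0.003] y [-1.    -0.001  0.   ] z [-0.    -0.003 -1.   ]
turn to 1 [ 4.00e-03  1.00e-03 -3.14e+00]
turn to -1 [ 0.    -0.003  0.001]
world [0.537 0.068 0.086] shift tool mm [-1.1 -0.7 -3.5]
```

View pics/scene3z.png

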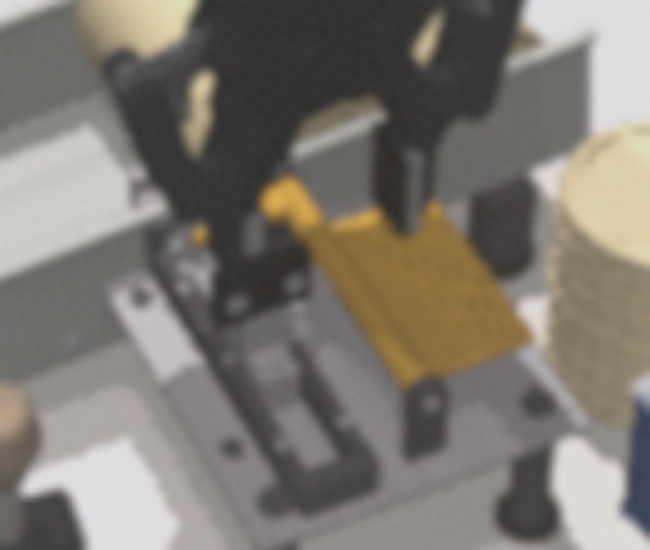

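The pad is level and at its stop (18 N). I'll now push the tab in the rack's -x direction, which is tool +y.

```bash
python3 -m crank '0 4 -1 0 0 0;0 4 0 0 0 0;0 4 0 0 0 0;0 0 0 0 0 0';python3 nav.py -143 -31 82;python3 -m crank '0 4 0 0 0 0;0 4 0 0 0 0;0 4 0 0 0 0;0 0 0 0 0 0';python3 nav.py -143 -31 82
```

```text
time: 7.35
eef_pos: [0.5284, 0.0701, 0.0835]
tcp_rot: [-0.638, 0.77, -0.004, 0.004]
contact_force: [4.6, -0.9, 6.3]
opening: 0.576
t 7.35 tcp [0.5284 0.0701 0.0835] F [ 4.55 -0.87  6.25] tq [-0.44 -0.75  0.06] open 0.576 q [-0.06  0.14  2.04 -0.    0.95  1.7 ]
tcp in rack mm [-107.8  -30.9   83.5]  F rack [ 4.64 -0.01  6.25]
tool x in rack [ 0.001 -1.    -0.001] y [-1.    -0.001 -0.012] z [ 0.012  0.001 -1.   ]
turn to 1 [-2.00e-03 -1.90e-02 -3.14e+00]
turn to -1 [-0.012  0.001  0.001]
world [0.494 0.077 0.082] shift tool mm [ 0.1 35.3  1.1]
time: 7.85
eef_pos: [0.5168, 0.0725, 0.0836]
tcp_rot: [-0.638, 0.77, -0.004, 0.005]
contact_force: [4.1, -0.4, 6.4]
opening: 0.573
t 7.85 tcp [0.5168 0.0725 0.0836] F [ 4.06 -0.4   6.4 ] tq [-0.3  -0.78  0.08] open 0.573 q [-0.06  0.12  2.07 -0.    0.94  1.7 ]
tcp in rack mm [-119.6  -30.6   83.6]  F rack [4.07 0.36 6.4 ]
tool x in rack [ 0.001 -1.    -0.002] y [-1.    -0.001 -0.013] z [ 0.013  0.002 -1.   ]
turn to 1 [-3.000e-03 -2.000e-02 -3.141e+00]
turn to -1 [-0.013  0.002  0.001]
world [0.494 0.077 0.082] shift tool mm [ 0.3 23.4  1.3]
```

```bash
python3 -m crank '0 4 0.7 0 0 0;0 4 0.3 0 0 0;0 4 0 0 0 0;0 4 0 0 0 0;0 0 0 0 0 0';python3 nav.py -143 -31 82;python3 -m crank '0 3 0 0 0 0;0 0 0 0 0 0';python3 nav.py -143 -31 82
```

```text
time: 8.48
eef_pos: [0.5017, 0.0756, 0.0831]
tcp_rot: [-0.638, 0.77, -0.005, 0.005]
contact_force: [6.0, -0.5, 7.9]
opening: 0.574
t 8.47 tcp [0.5017 0.0756 0.0831] F [ 5.97 -0.45  7.87] tq [-0.19 -0.93  0.09] open 0.574 q [-0.05  0.09  2.1   0.    0.94  1.71]
tcp in rack mm [-134.9  -30.4   83.1]  F rack [5.95 0.66 7.87]
tool x in rack [ 0.001 -1.    -0.002] y [-1.    -0.001 -0.014] z [ 0.014  0.002 -1.   ]
turn to 1 [-3.000e-03 -2.200e-02 -3.141e+00]
turn to -1 [-0.014  0.002  0.001]
world [0.494 0.077 0.082] shift tool mm [0.6 8.1 1. ]
time: 8.72
eef_pos: [0.4989, 0.0761, 0.0831]
tcp_rot: [-0.638, 0.77, -0.005, 0.005]
contact_force: [5.3, 0.2, 7.5]
opening: 0.573
t 8.72 tcp [0.4989 0.0761 0.0831] F [5.25 0.24 7.47] tq [-0.23 -0.92  0.09] open 0.573 q [-0.05  0.08  2.11  0.    0.94  1.71]
tcp in rack mm [-137.9  -30.4   83.1]  F rack [5.12 1.21 7.47]
tool x in rack [ 0.001 -1.    -0.002] y [-1.    -0.001 -0.014] z [ 0.014  0.002 -1.   ]
turn to 1 [-3.000e-03 -2.200e-02 -3.141e+00]
turn to -1 [-0.014  0.002  0.001]
world [0.494 0.077 0.082] shift tool mm [0.6 5.2 1. ]
```

```bash
for i in 1; do python3 -m crank '0 2 0 0 0 0;0 2 0 0 0 0;0 0 0 0 0 0'; done;python3 nav.py -143 -31 82;python3 -m crank '0 2 0 0 0 0;0 0 0 0 0 0';python3 nav.py -143 -31 82; python3 - <<'E'
from h import *
for n in("scene",):
    im=optics.read_camera(n)[:,:,::-1].copy(); cv2.imwrite(f"pics/{n}4.png",im)
    a=im[165:305,200:400]
    cv2.imwrite(f"pics/{n}4z.png",cv2.resize(a,None,fx=4,fy=4,interpolation=cv2.INTER_CUBIC))
E
```

```text
time: 9.1
eef_pos: [0.4951, 0.0769, 0.0831]
tcp_rot: [-0.638, 0.77, -0.005, 0.006]
contact_force: [5.9, -0.8, 7.9]
opening: 0.573
t 9.1 tcp [0.4951 0.0769 0.0831] F [ 5.94 -0.81  7.88] tq [-0.24 -0.91  0.09] open 0.573 q [-0.05  0.08  2.12  0.    0.94  1.71]
tcp in rack mm [-141.7  -30.4   83.1]  F rack [5.99 0.31 7.88]
tool x in rack [ 0.001 -1.    -0.002] y [-1.    -0.001 -0.015] z [ 0.015  0.002 -1.   ]
turn to 1 [-0.004 -0.023 -3.141]
turn to -1 [-0.015  0.002  0.001]
world [0.494 0.077 0.082] shift tool mm [0.6 1.3 1. ]
time: 9.35
eef_pos: [0.4947, 0.077, 0.0832]
tcp_rot: [-0.638, 0.77, -0.006, 0.007]
contact_force: [11.3, -0.0, 4.3]
opening: 0.572
t 9.35 tcp [0.4947 0.077  0.0832] F [11.34 -0.    4.31] tq [-0.4  -1.64 -0.16] open 0.572 q [-0.05  0.07  2.12  0.    0.93  1.71]
tcp in rack mm [-142.2  -30.4   83.2]  F rack [11.15  2.11  4.31]
tool x in rack [-0.    -1.    -0.003] y [-1.     0.    -0.019] z [ 0.019  0.003 -1.   ]
turn to 1 [0.005 0.03  3.141]
turn to -1 [-0.019  0.003 -0.   ]
world [0.494 0.077 0.082] shift tool mm [0.6 0.9 1.2]
```

View pics/scene4z.png

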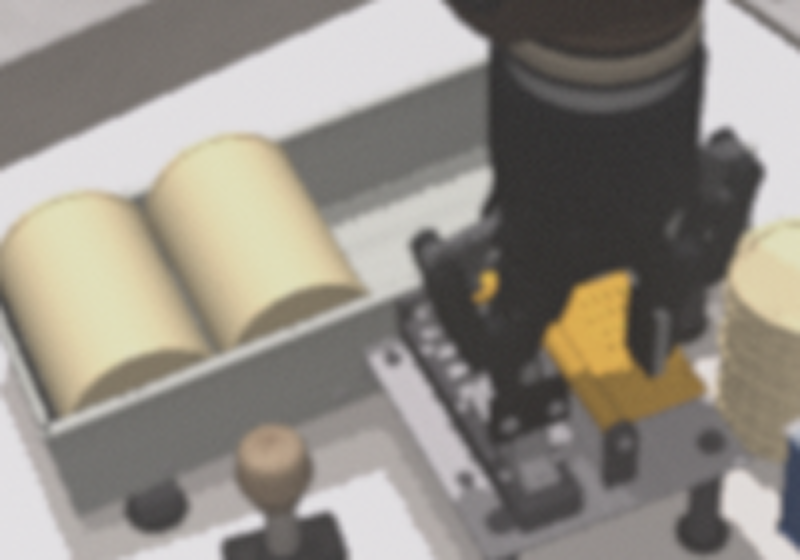

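The bolt stalls against its stop with 11 N on the tab, and both cans have rolled to the left end at crop (90,300) and (250,240). I'll confirm the stop with a little more push, then lift straight up.

```bash
python3 -m crank '0 1.5 0.5 0 0 0;0 0 0 0 0 0';python3 nav.py;python3 -m crank '0 -2.5 0 0 0 0;0 0 -4 0 0 0;0 0 -6 0 0 0;0 0 0 0 0 0';python3 nav.py -130 -31 250
```

```text
time: 9.65
eef_pos: [0.4947, 0.077, 0.0833]
tcp_rot: [-0.638, 0.77, -0.008, 0.009]
contact_force: [13.6, -0.9, 2.6]
opening: 0.573
t 9.65 tcp [0.4947 0.077  0.0833] F [13.64 -0.93  2.62] tq [-0.54 -2.04 -0.19] open 0.573 q [-0.05  0.07  2.12  0.    0.93  1.71]
tcp in rack mm [-142.1  -30.4   83.3]  F rack [13.58  1.62  2.62]
tool x in rack [-0.001 -1.    -0.003] y [-1.     0.001 -0.023] z [ 0.023  0.003 -1.   ]
turn to 1 [0.005 0.036 3.14 ]
turn to -1 [-0.023  0.003 -0.001]
time: 10.15
eef_pos: [0.4942, 0.0765, 0.091]
tcp_rot: [-0.637, 0.77, -0.005, 0.006]
contact_force: [11.4, -1.8, -2.3]
opening: 0.573
t 10.15 tcp [0.4942 0.0765 0.091 ] F [11.43 -1.84 -2.33] tq [-0.47 -1.71 -0.29] open 0.573 q [-0.05  0.06  2.12 -0.    0.95  1.71]
tcp in rack mm [-142.5  -30.9   91. ]  F rack [11.58  0.32 -2.33]
tool x in rack [-0.002 -1.    -0.002] y [-1.     0.002 -0.016] z [ 0.016  0.002 -1.   ]
turn to 1 [3.00e-03 2.50e-02 3.14e+00]
turn to -1 [-0.016  0.002 -0.002]
world [0.506 0.074 0.25 ] shift tool mm [  -0.3  -15.1 -158.8]
```

```bash
python3 -m crank '0 -3 -4 0 0 0;0 -4 0 0 0 0;0 0 -15 0 0 0;0 0 -40 0 0 0;0 0 -60 0 0 0';python3 -m crank '0 0 -60 0 0 0;0 0 0 0 0 0';python3 nav.py -130 -31 250;  python3 - <<'E'
from h import *
for n in("scene","top"):
    im=optics.read_camera(n)[:,:,::-1].copy(); cv2.imwrite(f"pics/{n}5.png",im)
    a=im[165:305,200:400]
    cv2.imwrite(f"pics/{n}5z.png",cv2.resize(a,None,fx=4,fy=4,interpolation=cv2.INTER_CUBIC))
E
```

```text
time: 10.78
eef_pos: [0.4932, 0.0764, 0.2074]
tcp_rot: [-0.638, 0.77, 0.002, -0.002]
contact_force: [1.1, 0.2, -0.9]
opening: 0.578
time: 11.02
eef_pos: [0.4979, 0.0763, 0.2753]
tcp_rot: [-0.639, 0.77, -0.004, 0.005]
contact_force: [0.7, -0.1, -0.6]
opening: 0.577
t 11.03 tcp [0.4979 0.0763 0.2753] F [ 0.67 -0.1  -0.61] tq [ 0.02  0.   -0.  ] open 0.577 q [-0.05 -0.14  1.95  0.    1.32  1.71]
tcp in rack mm [-138.8  -30.5  275.3]  F rack [ 0.68  0.03 -0.61]
tool x in rack [ 0.001 -1.    -0.002] y [-1.    -0.001 -0.012] z [ 0.012  0.002 -1.   ]
turn to 1 [-0.004 -0.019 -3.14 ]
turn to -1 [-0.012  0.002  0.001]
world [0.506 0.074 0.25 ] shift tool mm [ 0.6 -8.5 25.4]
```

View pics/scene5z.png

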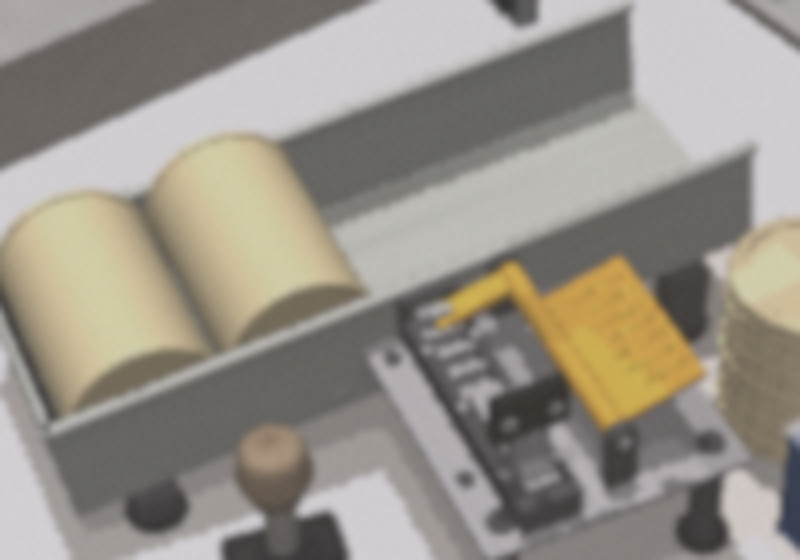

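View pics/top5.png

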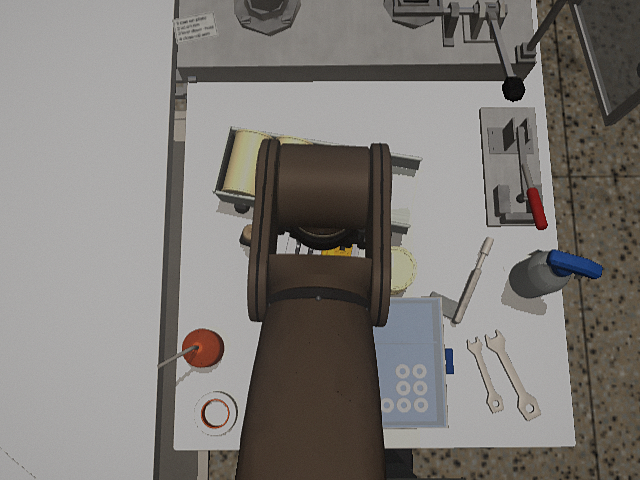

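```bash
python3 -c "
from h import *
p=np.array([0.63997531,0.08043311,-0.18678977])
for d in(.024,.034,.036): print(d,((proj('scene',r2w(p,[-.118-d,0,.104]))-[200,165])*4).round(0))
a=cv2.imread('pics/scene0.png').astype(int);b=cv2.imread('pics/scene5.png').astype(int)
for n,(x0,y0,x1,y1) in dict(stamp=(252,265,290,318),lids=(385,232,425,285),oil=(265,375,320,440),pad=(345,225,380,262)).items(): print(n,abs(a-b)[y0:y1,x0:x1].mean().round(1))
"; python3 -m crank '0 0 0 0 0 0;0 0 0 0 0 0'
```

```text
0.024 [[512. 383.]]
0.034 [[524. 400.]]
0.036 [[527. 403.]]
stamp 4.1
lids 4.9
oil 4.4
pad 4.1
time: 11.38
eef_pos: [0.4943, 0.0761, 0.2659]
tcp_rot: [-0.638, 0.77, 0.001, -0.001]
contact_force: [-0.8, 0.3, -0.4]
opening: 0.578
```

The tab sits where the fully drawn 36 mm position predicts: seen at crop (528,403), predicted (527,403). The pad is back at its sprung-up image position, the bystander objects are unchanged, and the arm is clear.

```bash
python3 -c "
from plant import ctrl
print(ctrl.sign_off())"
```

```text
the job is handed in; nothing more can be done
None
```

The job is done and handed in at about 11.4 s of the 40 s allowed. Both cans rolled down to the end stop, and the bolt is locked open.

- **Pressing and drawing:** One fingertip pressed the yellow catch to its stop and held it down. The other pushed the black tab towards the front in one draw. The tab stopped moving while the push rose to about 13.6 N, so the bolt was against its stop. I then lifted the hand clear.
- **Final picture:** The tab is where a 36 mm draw predicts, within about a quarter of a pixel. The catch pad is back at its original sprung-up position. The stamp, lid stack and oil can look unchanged in the picture comparison.
- **Last reading:** The robot read about zero contact force, with the hand well above the rack.
- **Not checked directly:** The joint values for the bolt and catch are not available, so both are judged from pictures and forces. During the lift, the finger was still pressing the tab towards its stop with about 11 N when the catch sprang up. It then backed off. After handing in I took no further pictures.

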